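# Fold the bench easel flat

### The arm

A 6-joint arm with a two-finger parallel gripper is mounted at the origin on the work surface. World frame = base frame: x ahead of the robot, y to its left, z up, the work surface at z = 0. Lengths are in m, angles in rad, forces in N, time in s.
With the tool pointing down it reaches from about 0.275 to 0.975 m from the base axis. Payload 8.4 kg.
Tool frame: the origin (TCP) lies midway between the tips of the shut fingers; the grasp point (between the pads) lies 19 mm behind it (bot.grip_depth is the distance from the TCP to the grasp point, in m); x points along the fingers, z is the direction in which the jaws open and shut, and the axes are right-handed (so a half turn about x gives the same grasp; the last joint's range is limited). The gripper opens to 92 mm and grips with 3 to 60 N. Pads are 20 mm wide; open, the fingers measure 128 mm over their backs; the gripper's body (75 mm by 189 mm) begins 69 mm behind the grasp point.
Start: joints at [1.131, 0.353, 1.633, -0, 1.155, -0.002], TCP at [0.265, 0.566, 0.215] pointing down, gripper open.
Joint ranges: [-2.63, 2.63], [-0.92, 2.1], [0.06, 2.66], [-1.3, 4.44], [0, 2.69], [-3.02, 3.02]. Speed limits (rad/s): [2.22, 2.22, 2.79, 3.14, 3.14, 3.14].

### API

Orientations are given as a rotation vector (axis times angle).
In Python, from bench import bot, optics, spotter gives the robot as it stands. The module is installed in compiled form; this text tells all that it offers.
- The arm moves only by the tool servo_tool, never from a script. Its argument "commands" is text: rows parted by semicolons, each of 7 numbers parted by spaces: the turn, a rotation vector about the tool's x, y, z in degrees, then the shift along the tool's x, y, z in m, then the finger opening in m, from 0 to 0.0919. In form: wx wy wz dx dy dz gripper; .... A call has 1 to 8 rows; each row shifts and turns the commanded pose from where the row before left it, along the tool's axes as they then stand; what a row does not reach is not made up. A row lasts 1/8 s, in which the tool goes at most 62.5 mm and 10.7 degrees, less where a joint would pass 70% of its speed; a pose out of reach is approached as far as the arm can. A call is refused whole if a number of a shift passes 0.0625 or a number of a turn 10.7, either way. A call with a gripper value outside its range is refused whole. The fingers move at their own pace and stop on an object; "squeeze" is the grip in N (left out, the last holds). Time passes only in rows, so rows that do not move let the fingers close. It gives the time, the measured TCP pose, the force and the opening at its end, in the units of the state.
- bot.get_state(): the state, without advancing time (a new reading comes with each control period).
- optics.snapshot(name): name is "scene" or "top" or "wrist"; returns a dict with "frame" (384x512x3 uint8, red, green, blue), "intrinsics" (3x3 intrinsics, pixels), "k1" (the pictures are not rectified: a ray, as slopes to the right and down, at radius r is drawn at 1 + k1 r^2 times it, then the intrinsics apply), "eye" and "orientation" of the camera in the world. Camera axes: x right, y up, looking along -z (the intrinsics and any distortion apply to the point x, -y, -z); pixel columns grow to the right and rows downward; lengths in m; the calibration is good to about 2 mm. A picture is of the moment at which its call begins. There is no depth.
- bot.close_job(): hands the job in, once; it reports no verdict.
Trained networks look in a picture, given as the dict that the camera call returned (one of the last four; its "shot" number tells which), for a name from the list of things; names that differ only in an ending like _2 or _b are one class to them, and where a whole thing is asked for, a point or a joint stands for the part that bears it (a point fixed in the world has none). Each returns a list of dicts, best first, with "conf" (0 to 1); they miss things now and then, are a little off and sometimes report something else, mostly with a low value. They report only what shows in the picture. A call takes as long as a camera call.
- spotter.cut_out(thing, picture): "pixels" (384x512 bool, what is visible of it) and "extent" ([centre column, centre row, width, height] in pixels, round what is visible of it).
- spotter.landmark_of(thing, picture): "pixel" ([column, row] in pixels: a listed point, or the origin of a listed thing).
The state is a dict: "clock": time; "joint_positions": joint angles; "qd": joint speeds; "tau": joint torques, N m; "tcp_pos": TCP position; "tcp_rot": TCP orientation; "force": force on the tool from outside, world axes, zero at the start; "moment": the same for the moment, N m; "opening": opening from 0.0 (shut) to 1.0 (fully open).
Only numpy, scipy, OpenCV 4.12 (cv2) and the standard library are available. Lean on these libraries where they do the work, as an engineer would, in place of code of your own. Each camera call takes 0.05 s, during which the arm holds its last target. There are 200 camera calls.

### The job

The bench easel is standing propped up on its ratchet and is wanted flat for varnishing. With a fingertip, press the red thumb tab down until the pawl flips clear of the toothed quadrant and stays there, then push the top of the board down past the teeth until it lies flat on its box, easing it down without slamming. Do not force it against the teeth while the pawl is in, do not raise the board any further, and leave the plinth, paint tin, finial and brush where they are.

Things in the scene. Friction and masses are not known exactly. Their poses are not given: they have to be found in the camera images.
- easel: Bench easel screwed to the bench: wooden box 270 mm deep (x), 300 wide (y), 94 high, with a tilting board of that size, 10 mm thick, on top. Origin: centre of the underside, on the bench. x points from the hinged front edge to the edge that rises, y left, z up. On its right side (-y) are the steel toothed quadrant, fixed to the board, 72 mm radius about the hinge, and the pawl with its red tab.
- board_hinge (a point): Middle of the board's hinge axis, which runs along the easel's y; 125 mm in front (-x) of the easel's origin, 100 mm above the bench.
- board_edge (a point): Middle of the board's rising edge on its upper face: 265 mm from the hinge axis along the board and 5 mm above the board's mid-plane, which contains the hinge axis. The upper face is smooth and clear; only a 12 mm high ledge runs along the hinged edge.
- board (a joint): Board angle, rad: 0 flat on the box, growing as the far edge rises; stop at 1.0. The hinge is stiff: the board stays where it is left, and with the pawl free about 2 to 5 N at the far edge moves it down. With the pawl in, it goes down at most to the next tooth (they are 0.21 rad apart) and is blocked.
- pawl (a joint): Pawl angle, rad: 0 nose fully in the teeth (up to 0.2 when it rests on the back of a tooth), 0.62 thrown off (stop). An over-centre spring drives it to the nearer end from its dead point at 0.34; beyond 0.25 the nose is clear of the teeth. Pressing the tab takes about 3 N at first, then less.
- pawl_tab (a point): Centre of the upper face of the red thumb tab, a pad 36 mm (easel's x) by 34 mm (y), 8 mm thick, on the pawl's tail; 81 mm out from the board's side. 65 mm above the bench with the pawl in, 21 mm thrown off; dead point about 24 mm down. It swings about the pawl's pivot, parallel to y, 67 mm in front of and 38 mm above the easel's origin. Nothing stands within 50 mm on its outer side.
- plinth: White wooden model plinth, loose, 76 x 76 mm, 112 mm high; origin at the centre of its underside. To be left alone.
- paint_tin: Closed paint tin with a blue band, loose, 83 mm in diameter, 92 mm high; origin at the centre of its underside. To be left alone.
- finial: Black turned wooden finial, loose, standing, 68 mm in diameter, 110 mm high; origin at the centre of its underside. To be left alone.
- brush: Wooden brush, loose, lying on the bench, 190 mm long, handle towards its -x. To be left alone.

How it is judged:
By the outcome, as a careful person would: the job done as asked, in the order asked, and still so for the second after the job is handed in, with the robot touching nothing.
It also fails if it takes over 48 s, if anything falls off the work surface, if the arm or the gripper's body presses on something with over 40 N, if the wrist force passes 120 N, or if a joint passes its speed limit or range.

## Working session

There is one attempt and no reset: what is moved stays moved. The work goes in short steps, Python scripts to look and compute and a tool call to move; the robot and the scene stay as the last step left them, time stands still between calls to the robot, and variables do not carry over. Pictures are saved under pics/ and viewed, about 8 in all and at most 12, crops included, and the job is handed in when it is done.

Besides the shell and the picture viewer there is one more tool, called as name(argument=value, ...), one argument or row to a line, values as JSON. servo_tool: Moves the arm, as the interface text tells. Its arguments: {"type":"object","properties":{"commands":{"type":"string"},"squeeze":{"type":"number"}},"required":["commands"]}

```bash
mkdir -p pics; cat > h.py <<'E'
import numpy as np, cv2
from bench import bot, optics, spotter
from scipy.spatial.transform import Rotation as R
def rot(o):
    o=np.array(o,float)
    if o.shape==(3,3): return o
    return (R.from_rotvec(o) if o.size==3 else R.from_quat(o)).as_matrix()
def ray(s,p):
    K=np.array(s["intrinsics"]);k=s["k1"]
    d=np.array([(p[0]-K[0,2])/K[0,0],(p[1]-K[1,2])/K[1,1]]);u=d.copy()
    for _ in range(20): u=d/(1+k*(u@u))
    v=rot(s["orientation"])@np.array([u[0],-u[1],-1]); return np.array(s["eye"]),v/np.linalg.norm(v)
def proj(s,P):
    K=np.array(s["intrinsics"]);c=rot(s["orientation"]).T@(np.array(P)-np.array(s["eye"]))
    u=np.array([c[0],-c[1]])/-c[2];u=u*(1+s["k1"]*(u@u));return np.array([K[0,0]*u[0]+K[0,2],K[1,1]*u[1]+K[1,2]])
def tri(rs):
    A=sum(np.eye(3)-np.outer(v,v) for e,v in rs);b=sum((np.eye(3)-np.outer(v,v))@e for e,v in rs)
    return np.linalg.solve(A,b)
def atz(r,z): e,v=r;return e+v*(z-e[2])/v[2]
def save(s,n): cv2.imwrite(f"pics/{n}.png",s["frame"][:,:,::-1])
E
python3 - <<'E'
from h import *
T=["easel","board_hinge","board_edge","pawl_tab","plinth","paint_tin","finial","brush"]
S={}
for n in ["scene","top"]:
    s=S[n]=optics.snapshot(n);save(s,n+"1")
    print(n,np.round(s["eye"],3),s["k1"],s["orientation"])
rs={}
for t in T:
    for n in S:
        for d in spotter.landmark_of(t,S[n])[:2]:
            print(t,n,np.round(d["pixel"]),round(d["conf"],2)); rs.setdefault(t,{}).setdefault(n,ray(S[n],d["pixel"]))
    if len(rs.get(t,{}))==2: print("  ",np.round(tri(list(rs[t].values())),3))
cv2.imwrite("pics/both1.png",cv2.resize(np.hstack([S[n]["frame"][:,:,::-1] for n in S]),(800,300)))
st=bot.get_state();print(st["tcp_pos"],st["tcp_rot"],st["clock"],R.from_rotvec(st["tcp_rot"]).as_matrix().round(2))
E
```

```text
scene [1.329 0.066 1.206] -0.03776766022074758 [0.44948214 0.4804236  1.60399795]
top [0.422 0.001 0.984] 0.0036944058472200853 [ 0.12041866 -0.14089413 -1.57444628]
easel scene [299. 183.] 0.55
board_hinge scene [299. 133.] 0.66
board_hinge top [200. 274.] 0.81
   [0.368 0.117 0.097]
board_edge scene [308. 150.] 0.8
board_edge top [184. 171.] 0.73
board_edge top [337. 176.] 0.56
   [0.573 0.131 0.271]
pawl_tab scene [225. 176.] 0.5
pawl_tab top [290. 213.] 0.69
   [ 0.51  -0.095  0.047]
plinth scene [272. 244.] 0.62
plinth top [230. 144.] 0.96
plinth top [103. 215.] 0.51
   [0.702 0.059 0.012]
paint_tin scene [392. 200.] 0.86
paint_tin scene [302. 133.] 0.69
paint_tin top [105. 214.] 0.59
   [ 0.518  0.396 -0.008]
finial scene [334. 249.] 0.74
finial top [160. 147.] 0.8
   [0.697 0.236 0.007]
brush scene [175. 212.] 0.8
brush top [343. 177.] 0.62
   [ 0.612 -0.239 -0.007]
[0.26496684 0.56606168 0.21458849] [-0.88096921  1.38506703  0.88097809] 0.9 [[ 0.   -0.91  0.42]
 [ 0.    0.42  0.91]
 [-1.    0.    0.  ]]
```

View pics/scene1.png

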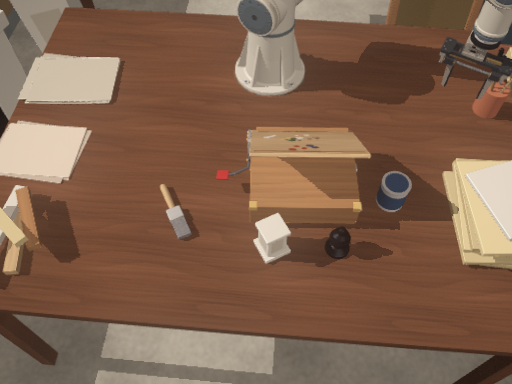

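View pics/top1.png

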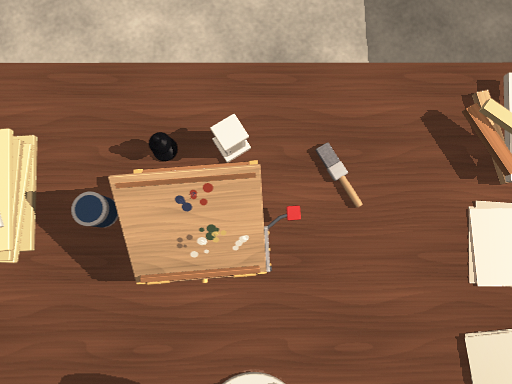

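The scene view shows the easel propped up with its hinge towards the robot, the red tab at about (223,175), the plinth at (272,240) and the finial at (340,243). In the top view the tab is at about (293,213). I'll refine the tab position and the easel's yaw.

```bash
cat >> h.py <<'E'
def red(s,near):
    f=s["frame"].astype(int);m=((f[:,:,0]>150)&(f[:,:,1]<70)&(f[:,:,2]<70)).astype(np.uint8)
    n,l,st,c=cv2.connectedComponentsWithStats(m);i=min([i for i in range(1,n) if st[i,4]>20],key=lambda i:np.hypot(*(c[i]-near)))
    return c[i],st[i,4]
E
python3 - <<'E'
from h import *
S={n:optics.snapshot(n) for n in ["scene","top"]}
a=red(S["scene"],(223,175));b=red(S["top"],(293,213));print(a,b)
print("tab tri",tri([ray(S["scene"],a[0]),ray(S["top"],b[0])]).round(4),"at.065",atz(ray(S["top"],b[0]),.065).round(4),atz(ray(S["scene"],a[0]),.065).round(4))
# hinge & edge average
H=[];E=[]
for n in S:
    for t,L in(("board_hinge",H),("board_edge",E)):
        L.append(ray(S[n],spotter.landmark_of(t,S[n])[0]["pixel"]))
h=tri(H);e=tri(E);print(h.round(3),e.round(3),"yaw",np.arctan2(*(e-h)[1::-1]),"ang",np.arctan2(e[2]-.1,np.hypot(*(e-h)[:2]))-.019)
# yaw from box/hinge-edge line in top pic: board hinged-edge corners
for p in [(137,283),(268,273)]: print(atz(ray(S["top"],p),.1).round(3))
m=spotter.cut_out("board_edge",S["top"])[0];print(m["conf"],m["extent"])
c,_=cv2.findContours(m["pixels"].astype(np.uint8),0,1);print(cv2.approxPolyDP(max(c,key=len),6,True)[:,0].tolist())
E
```

```text
(array([222.28089888, 174.43820225]), np.int32(89)) (array([293.32967033, 212.47802198]), np.int32(182))
tab tri [ 0.5118 -0.1023  0.056 ] at.065 [ 0.511  -0.1025  0.065 ] [ 0.5182 -0.0997  0.065 ]
[0.368 0.116 0.099] [0.571 0.135 0.263] yaw 0.09488606688640606 ang 0.6538308471087114
[0.348 0.264 0.1  ]
[ 0.368 -0.036  0.1  ]
0.7 [188.6, 224.3, 163.5, 115.0]
[[259, 166], [110, 175], [137, 280], [271, 270]]
```

servo_tool(
  commands="10.2 0 0 -0.03 0 0 0; 10.2 0 0 -0.03 0 0 0; 10.2 0 0 -0.03 0 0 0; 10.2 0 0 -0.03 0 0 0; 10.2 0 0 -0.03 0 0 0; 10.2 0 0 -0.03 0 0 0; 0 0 0 0 0 0 0",
  squeeze=20,
)

```text
clock: 2.12
tcp_pos: [0.2654, 0.567, 0.397]
tcp_rot: [-0.048, 1.568, 0.054]
force: [0.8, -0.5, -0.4]
opening: 0.261
```

servo_tool(
  commands="0 0 0 0 -0.049 0.0145 0; 0 0 0 0 -0.049 0.0145 0; 0 0 0 0 -0.049 0.0145 0; 0 0 0 0 -0.049 0.0145 0; 0 0 0 0 -0.049 0.0145 0; 0 0 0 0 -0.049 0.0145 0; 0 0 0 0 -0.049 0.0145 0",
)

```text
clock: 3.0
tcp_pos: [0.3883, 0.2286, 0.3933]
tcp_rot: [-0.055, 1.571, 0.054]
force: [0.5, 0.3, -0.3]
opening: 0.004
```

servo_tool(
  commands="0 0 0 0 -0.049 0.0145 0; 0 0 0 0 -0.049 0.0145 0; 0 0 0 0 -0.049 0.0145 0; 0 0 0 0 -0.049 0.0145 0; 0 0 0 0 -0.049 0.0145 0; 0 0 0 0 -0.049 0.0145 0; 0 0 0 0 -0.049 0.0145 0; 0 0 0 0 0 0 0",
)

```text
clock: 4.0
tcp_pos: [0.5121, -0.108, 0.3926]
tcp_rot: [-0.051, 1.573, 0.051]
force: [-0.7, 1.6, -0.1]
opening: 0.006
```

servo_tool(
  commands="0 0 0 0.04 0 0 0; 0 0 0 0.05 0 0 0; 0 0 0 0.05 0 0 0; 0 0 0 0.05 0 0 0; 0 0 0 0.04 0 0 0; 0 0 0 0.02 0 0 0; 0 0 0 0 0 0 0",
)

```text
clock: 4.88
tcp_pos: [0.51, -0.1041, 0.1426]
tcp_rot: [-0.052, 1.574, 0.054]
force: [-0.9, 1.0, 0.2]
opening: 0.007
```

```bash
python3 - <<'E'
from h import *
w=optics.snapshot("wrist");t=optics.snapshot("top")
st=bot.get_state();tip=np.array(st["tcp_pos"]);print(tip,proj(w,tip),proj(t,tip),proj(w,[.512,-.102,.065]))
try:
  c=red(w,(256,200));print(c,atz(ray(w,c[0]),.065))
except Exception as e: print(e)
a=cv2.resize(t["frame"][120:300,180:380],(400,360));b=cv2.resize(w["frame"],(400,300));b=np.vstack([b,np.zeros((60,400,3),np.uint8)])
cv2.imwrite("pics/c.png",np.hstack([a,b])[:,:,::-1])
E
```

```text
[ 0.51189677 -0.10478795  0.14487924] [256.98493285 240.1803778 ] [298.21781567 208.66143028] [256.39776693 194.01342099]
(array([256.17431193, 174.88073394]), np.int32(109)) [ 0.5106394 -0.0854779  0.065    ]
```

View pics/c.png

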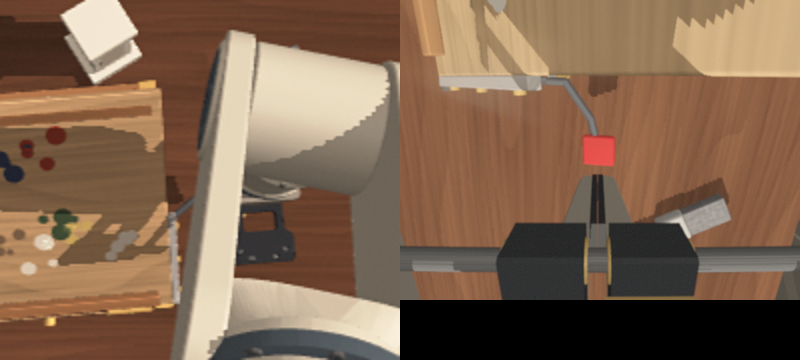

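The wrist view shows the tab at about full-frame pixel (255,193). That matches the projection of my triangulated point, and the shut fingertips sit directly above it. I'll press now.

servo_tool(
  commands="0 0 0 0.03 0.002 0.001 0; 0 0 0 0.03 0 0 0; 0 0 0 0.01 0 0 0; 0 0 0 0.005 0 0 0; 0 0 0 0.005 0 0 0; 0 0 0 0 0 0 0",
)

```text
clock: 5.72
tcp_pos: [0.5132, -0.1034, 0.065]
tcp_rot: [-0.051, 1.57, 0.051]
force: [-0.1, 0.1, 0.6]
opening: 0.006
```

servo_tool(
  commands="0 0 0 0.005 0 0 0; 0 0 0 0.005 0 0 0; 0 0 0 0.005 0 0 0; 0 0 0 0.005 0 0 0; 0 0 0 0 0 0 0",
)

```text
clock: 6.35
tcp_pos: [0.5121, -0.1031, 0.0439]
tcp_rot: [-0.051, 1.572, 0.051]
force: [0.5, 0.4, -0.1]
opening: 0.005
```

servo_tool(
  commands="0 0 0 0.004 0 0 0; 0 0 0 0.004 0 0 0; 0 0 0 0.004 0 0 0; 0 0 0 0.004 0 0 0; 0 0 0 0.003 0 0 0; 0 0 0 0 0 0 0",
)

```text
clock: 7.1
tcp_pos: [0.5127, -0.1032, 0.0253]
tcp_rot: [-0.051, 1.571, 0.051]
force: [0.2, 0.1, -0.4]
opening: 0.005
```

```bash
python3 - <<'E'
from h import *
w=optics.snapshot("wrist");s=optics.snapshot("scene")
print(bot.get_state()["tcp_pos"],proj(w,[.512,-.102,.021]))
a=cv2.resize(s["frame"][120:240,160:310],(400,320));b=cv2.resize(w["frame"],(400,300));b=np.vstack([b,np.zeros((20,400,3),np.uint8)])
cv2.imwrite("pics/d.png",np.hstack([a,b])[:,:,::-1])
E
```

```text
[ 0.51289564 -0.10330035  0.02559601] [252.82229056 232.24246278]
```

View pics/d.png

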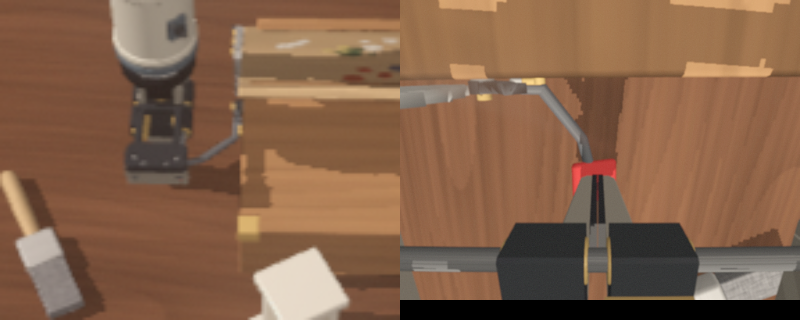

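The wrist view shows the tab under the fingertips and tilted. The force is near zero, so the pawl has probably flipped. I'll lift off and check whether it stays there.

servo_tool(
  commands="0 0 0 -0.02 0 0 0; 0 0 0 -0.05 0 0 0; 0 0 0 -0.055 0 0 0; 0 0 0 -0.055 0 0 0; 0 0 0 -0.055 0 0 0; 0 0 0 -0.05 0 0 0; 0 0 0 -0.04 0 0 0; 0 0 0 0 0 0 0",
)

```text
clock: 8.2
tcp_pos: [0.5143, -0.1036, 0.3541]
tcp_rot: [-0.052, 1.564, 0.05]
force: [0.8, -0.4, 0.4]
opening: 0.008
```

```bash
python3 - <<'E'
from h import *
w=optics.snapshot("wrist");s=optics.snapshot("scene")
f=w["frame"].astype(int);m=(f[:,:,0]>90)&(f[:,:,1]<.45*f[:,:,0])&(f[:,:,2]<.45*f[:,:,0])
n,l,st,c=cv2.connectedComponentsWithStats(m.astype(np.uint8))
for i in range(1,n):
    if st[i,4]>60: print(st[i],c[i])
for z in(.021,.065): print(z,proj(w,[.512,-.102,z]),proj(s,[.512,-.102,z]))
for d in spotter.landmark_of("pawl_tab",s)[:1]+spotter.landmark_of("pawl_tab",w)[:1]: print(d)
try: print(red(s,(223,175)))
except Exception as e: print(e)
a=cv2.resize(s["frame"][120:240,160:310],(400,320));b=cv2.resize(w["frame"],(400,300));b=np.vstack([b,np.zeros((20,400,3),np.uint8)])
cv2.imwrite("pics/e.png",np.hstack([a,b])[:,:,::-1]);print(bot.get_state()["tcp_pos"])
E
```

```text
[238 134  22  22 442] [248.83936652 144.42307692]
0.021 [250.29107844 144.36981501] [222.57927935 181.37244031]
0.065 [250.28442704 149.19340243] [221.74238387 172.63094487]
{'pixel': [222.4, 184.0], 'conf': 0.49}
{'pixel': [248.5, 143.2], 'conf': 0.85}
min() iterable argument is empty
[ 0.51211997 -0.10314067  0.34915299]
```

View pics/e.png

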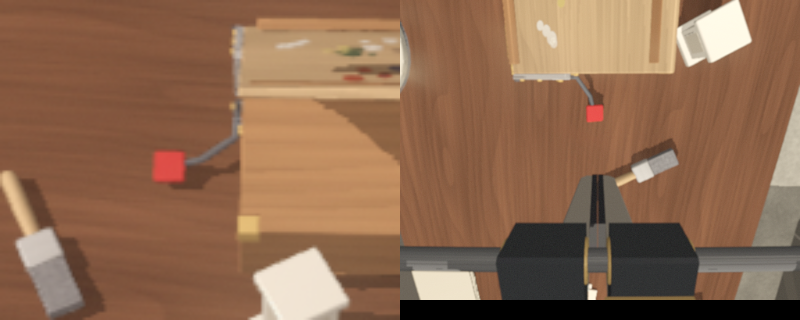

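The tab is at about (223,182) in the scene view, which is the thrown-off height (prediction 181 against 173 if engaged). It stays there, and the board hasn't moved. Next I'll move over the board's top edge.

servo_tool(
  commands="0 0 0 0 0.03 0.0075 0; 0 0 0 0 0.05 0.0125 0; 0 0 0 0 0.05 0.0125 0; 0 0 0 0 0.05 0.0125 0; 0 0 0 0 0.05 0.0125 0; 0 0 0 0.03 0 0 0; 0 0 0 0.03 0 0 0; 0 0 0 0 0 0 0",
)

```text
clock: 9.4
tcp_pos: [0.5533, 0.1297, 0.2872]
tcp_rot: [-0.052, 1.577, 0.05]
force: [0.1, 0.2, 0.4]
opening: 0.004
```

servo_tool(
  commands="0 0 0 0.01 0 0 0; 0 0 0 0.01 0 0 0; 0 0 0 0.006 0 0 0; 0 0 0 0.005 0 0.002 0; 0 0 0 0.005 0 0.002 0; 0 0 0 0.005 0 0.003 0; 0 0 0 0 0 0 0",
)

```text
clock: 10.28
tcp_pos: [0.5624, 0.1304, 0.2492]
tcp_rot: [-0.051, 1.571, 0.051]
force: [-0.1, -0.3, -0.2]
opening: 0.007
```

servo_tool(
  commands="0 0 0 0.005 0 0.003 0; 0 0 0 0.005 0 0.003 0; 0 0 0 0.005 0 0.003 0; 0 0 0 0.005 0 0.003 0; 0 0 0 0.005 0 0.003 0; 0 0 0 0.005 0 0.003 0; 0 0 0 0.005 0 0.003 0",
)

```text
clock: 11.15
tcp_pos: [0.5832, 0.1318, 0.2141]
tcp_rot: [-0.051, 1.571, 0.051]
force: [0.0, 1.8, 3.3]
opening: 0.007
```

```bash
python3 - <<'E'
from h import *
s=optics.snapshot("scene");st=bot.get_state();print(st["tcp_pos"],st["force"],spotter.landmark_of("board_edge",s)[:1])
def edge(th):
    h=.265*np.cos(th)-.005*np.sin(th);return [.371+.998*h,.119+.067*h,.1+.265*np.sin(th)+.005*np.cos(th)]
for th in(0,.2,.4,.5,.655): print(th,proj(s,edge(th)))
cv2.imwrite("pics/f.png",cv2.resize(s["frame"][90:270,160:400],(720,540))[:,:,::-1])
E
```

```text
[0.5831969  0.13178627 0.21339275] [0.55771714 0.15493861 2.39332325] [{'pixel': [306.7, 170.7], 'conf': 0.76}]
0 [304.38217204 207.68657636]
0.2 [306.0221298  194.82984995]
0.4 [307.52256224 178.27413967]
0.5 [308.18693892 168.82307945]
0.655 [309.06500813 153.00034041]
```

View pics/f.png

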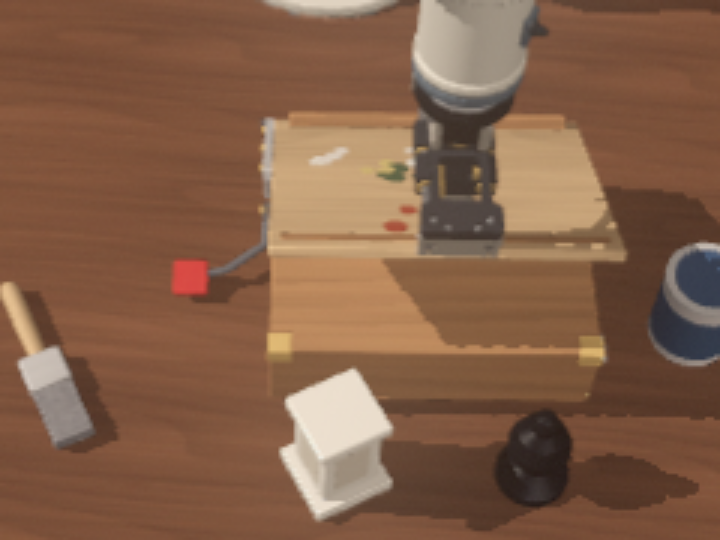

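The board is now at about 0.48 rad, going down under roughly 3 N with the pawl still thrown off. I'll continue along the arc.

servo_tool(
  commands="0 0 0 0.005 0 0.002 0; 0 0 0 0.005 0 0.002 0; 0 0 0 0.005 0 0.002 0; 0 0 0 0.005 0 0.002 0; 0 0 0 0.005 0 0.002 0; 0 0 0 0.005 0 0.0015 0; 0 0 0 0.005 0 0.0015 0; 0 0 0 0.005 0 0.0015 0",
)

```text
clock: 12.25
tcp_pos: [0.5981, 0.1328, 0.1744]
tcp_rot: [-0.051, 1.57, 0.051]
force: [1.6, 0.6, 3.6]
opening: 0.003
```

servo_tool(
  commands="0 0 0 0.005 0 0.0015 0; 0 0 0 0.005 0 0.001 0; 0 0 0 0.005 0 0.001 0; 0 0 0 0.005 0 0.001 0; 0 0 0 0.005 0 0.001 0; 0 0 0 0.005 0 0.001 0; 0 0 0 0.005 0 0.0005 0; 0 0 0 0.004 0 0.0005 0",
)

```text
clock: 13.25
tcp_pos: [0.6052, 0.1332, 0.1352]
tcp_rot: [-0.051, 1.57, 0.051]
force: [1.5, -0.3, 3.3]
opening: 0.004
```

servo_tool(
  commands="0 0 0 0.003 0 0 0; 0 0 0 0.003 0 0 0; 0 0 0 0.003 0 0 0; 0 0 0 0.002 0 0 0; 0 0 0 0.002 0 0 0; 0 0 0 0.002 0 0 0; 0 0 0 0.002 0 0 0",
)

```text
clock: 14.12
tcp_pos: [0.6053, 0.1332, 0.1185]
tcp_rot: [-0.051, 1.57, 0.051]
force: [2.2, -0.3, 2.7]
opening: 0.001
```

servo_tool(
  commands="0 0 0 0.002 0 0 0; 0 0 0 0.002 0 0 0; 0 0 0 0.002 0 0 0; 0 0 0 0.002 0 0 0; 0 0 0 0.001 0 0 0; 0 0 0 0.001 0 0 0; 0 0 0 0.001 0 0 0",
)

```text
clock: 15.0
tcp_pos: [0.6052, 0.1332, 0.1075]
tcp_rot: [-0.051, 1.57, 0.051]
force: [1.5, 0.1, 1.8]
opening: 0.004
```

servo_tool(
  commands="0 0 0 0.001 0 0 0; 0 0 0 0.001 0 0 0; 0 0 0 0.001 0 0 0; 0 0 0 0 0 0 0",
)

```text
clock: 15.5
tcp_pos: [0.6053, 0.1332, 0.1053]
tcp_rot: [-0.051, 1.57, 0.051]
force: [-1.3, -0.9, 9.7]
opening: 0.01
```

servo_tool(
  commands="0 0 0 0.001 0 0 0; 0 0 0 0 0 0 0",
)

```text
clock: 15.75
tcp_pos: [0.6053, 0.1332, 0.1053]
tcp_rot: [-0.051, 1.57, 0.051]
force: [-4.6, -0.7, 18.6]
opening: 0.009
```

servo_tool(
  commands="0 0 0 -0.005 0 0 0; 0 0 0 -0.03 0 0 0; 0 0 0 -0.05 0 0 0; 0 0 0 -0.05 0 0 0; 0 0 0 -0.05 0 0 0; 0 0 0 -0.05 0 -0.03 0; 0 0 0 0 0 -0.05 0; 0 0 0 0 0 0 0",
)

```text
clock: 16.75
tcp_pos: [0.5224, 0.1277, 0.3388]
tcp_rot: [-0.051, 1.572, 0.051]
force: [-0.6, -0.2, -0.6]
opening: 0.003
```

```bash
python3 - <<'E'
from h import *
s=optics.snapshot("scene");t=optics.snapshot("top");st=bot.get_state();print(st["tcp_pos"],st["force"])
e=.371+.998*.265,.119+.067*.265,.105
print(proj(s,e))
for n in["board_edge","pawl_tab","plinth","paint_tin","finial","brush"]:
    print(n,[(np.round(d[0]["pixel"]),round(d[0]["conf"],2)) if d else None for d in(spotter.landmark_of(n,s),spotter.landmark_of(n,t))])
cv2.imwrite("pics/g.png",cv2.resize(s["frame"][90:270,160:400],(720,540))[:,:,::-1])
E
```

```text
[0.52513307 0.12798394 0.33836113] [-0.02734176 -0.97931703 -1.67554784]
[304.38217204 207.68657636]
board_edge [(array([302., 204.]), 0.59), (array([189., 163.]), 0.8)]
pawl_tab [(array([223., 184.]), 0.59), (array([289., 213.]), 0.64)]
plinth [(array([274., 248.]), 0.8), (array([231., 146.]), 0.67)]
paint_tin [(array([389., 198.]), 0.57), (array([105., 211.]), 0.75)]
finial [(array([336., 245.]), 0.91), None]
brush [(array([172., 214.]), 0.79), (array([341., 178.]), 0.85)]
```

View pics/g.png

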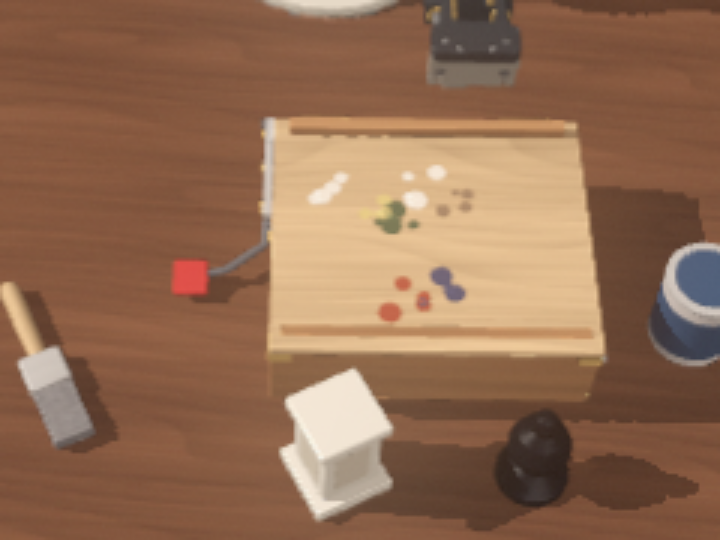

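The board lies flat on the box, with its edge at about row 207 as predicted for flat. The tab is still thrown off, nothing else has moved, and the tool is clear.

```bash
python3 -c "from bench import bot;print(bot.close_job())"
```

```text
the job is handed in; nothing more can be done
None
```

The easel board is now flat on its box and the pawl is thrown off. I handed the job in at about 17 s, with the robot touching nothing.

- **Pawl:** I pressed the red tab down with the shut fingertips and lifted off. The tab stayed down, showing at the thrown-off height in the scene view.
- **Board:** I then eased the top edge down at about 40 mm/s, slowing to about 8 mm/s at the end. It took about 2–4 N on the way. At the end the fingertip stopped at 105 mm, the height of a flat board's upper face, and I pressed to about 19 N to seat it.
- **Last picture:** The board is flat, the tab is still thrown off, and the plinth, tin, finial and brush are where they were.
- **Weak checks:**
  - The measured force while pressing the tab stayed near zero, so I relied on the pictures to confirm the pawl had flipped.
  - The network's landmarks were a few pixels off here and there.
  - The network missed the finial in the last top view, but it is plainly in place in the scene view.

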